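# Slide the sample plate under the measuring bridge and start the measurement

## Task

Push the black carrier plate, with the brass disc riding on it, along the bench and under the low bridge until its front end sits squarely against the stop bar and the whole disc shows in the window seen from above; then, with the plate in place, press the start button and let it go. Only push: do not lift or tip the plate, do not pick up the disc or shake it out of its place on the plate, and leave the other things on the bench alone.

Things in the scene. Friction and masses are not known exactly. Their poses are not given: they have to be found in the camera images.
- bridge: Low aluminium bridge fixed to the bench: flat top 158 wide (y), 66 deep (x), 12 thick, on two side blocks. Passage 126 wide, 24 high; top of the bridge 36 above the bench. Origin: below the window's centre, at bench height. x is the direction in which the plate slides in: open entrance at x = -33. y across, z up
- window (a point): Centre of the rectangular window through the bridge's top, 36 (along x) by 48 (along y), 36 above the bench
- stop (a point): Steel stop bar beyond the bridge's far side, 96 wide, 16 high, fixed to it: this is the middle of its face towards the entrance, at x = +45, 8 up in the bridge's frame
- plate: Flat black carrier plate 130 (x) x 96 (y) x 14, 0.25 kg, lying loose on the bench in front of the entrance, its +x end towards the bridge (within about 0.3 rad). Origin: centre of its underside. With its front end on the stop its origin is at x = -20 in the bridge's frame and its rear 52 stick out of the entrance
- sample: Brass disc, diameter 24, 6 thick, 23 g, lying loose on top of the plate about 20 ahead of the plate's centre (x = +20, y = 0 in the plate's frame), so its top is 20 above the bench. Origin: centre of its underside. With the plate squarely home and central it lies under the middle of the window
- start (a joint): Start button, travel 6 (0 = out, 0.006 m = fully down), springs back; pushed straight down, about 5 N for full travel; counts as pressed beyond 0.004 m
- start_top (a point): Centre of the top of the round start button (diameter 28), about 50 above the bench,, on a grey box 90 x 80 x 30 fixed to the bench
- mouse: Black computer mouse, 100 x 58 x 30, loose bystander. Origin: centre of the underside
- driver: Screwdriver lying flat, 160 long, loose bystander. Its x axis runs along it, handle to -x
- block: Small steel block 50 x 30 x 25, loose bystander. Origin: centre of the underside
- jar: Small jar, diameter 48, height 50, loose bystander. Origin: centre of the underside

How it is judged (in metres and radians):
On the way, in this order (a step that is already met when the one before it is completed fails the run):
1. the plate is under the bridge, square against the stop, with the disc on it in the window (x of plate in the frame of bridge between -0.0245 and -0.01 m and angle between the x axis of plate and the x axis of bridge, either way round below 0.08 rad and x of sample in the frame of bridge between -0.0075 and 0.0075 m and y of sample in the frame of bridge between -0.0125 and 0.0125 m and z of sample in the frame of plate between 0.011 and 0.018 m and linear speed of plate below 0.01 m/s), for 0.3 s.
2. the start button is pressed (value of joint start above 0.004 m), for 0.04 s.
At the end, for the whole second after the job is handed in: Plate under the bridge, front end within 4.5 mm of the stop, square within 0.08 rad; disc on the plate within 10 mm of its place, its centre within 7.5 mm (along) and 12.5 mm (across) of the window's centre; button pressed after that and out again; all at rest (all of step 1 and value of joint start below 0.0015 m and linear speed of sample below 0.01 m/s and horizontal distance between sample and plate between 0.01 and 0.03 m); the robot touches nothing.
It fails at once if the plate is lifted (over 6 mm) or tipped (over 0.1 rad) (height (world z) of plate above 0.006 m or angle between plate's own z axis and vertical above 0.1 rad).
It fails at once if the brass disc is lifted off the plate (over 8 mm) or falls off it (z of sample in the frame of plate above 0.022 m or z of sample in the frame of plate below 0.008 m).
It fails at once if the start button is pressed while the plate is not in place (value of joint start above 0.003 m and (x of plate in the frame of bridge below -0.03 m or horizontal distance between sample and bridge above 0.025 m)).
It fails at once if another thing on the bench is shifted by more than 30 mm (distance of any of mouse, driver, block, jar from where it was at the start of the episode above 0.03 m).
It also fails if it takes over 67 s, if anything falls off the work surface, if the arm or the gripper's body presses on something with over 40 N, if the wrist force passes 120 N, or if a joint passes its speed limit or range.

## Robot

A 7-joint arm with a two-finger parallel gripper is mounted at the origin on the work surface. World frame = base frame: x ahead of the robot, y to its left, z up, the work surface at z = 0. Lengths are in mm, angles in rad, forces in N, time in s.
With the tool pointing down it reaches from about 400 to 875 mm from the base axis. Payload 4.4 kg.
Tool frame: the origin (TCP) lies midway between the tips of the shut fingers; the grasp point (between the pads) lies 19 mm behind it; z points along the fingers, y is the line along which they close (so a half turn about z gives the same grasp; the last joint's range is limited). The gripper opens to 85 mm and grips with 20 to 120 N. Pads are 22 mm wide; open, the fingers measure 114 mm over their backs; the gripper's body (76 mm by 85 mm) begins 54 mm behind the grasp point. The pads swing forward as they close: fully open they stand 13 mm farther back than shut.
Start: joints at [-1.357, 0.628, 0.038, 1.517, -0.027, 0.996, -0.02], TCP at [179.482, 624.743, 231.313] pointing down, gripper open.
Joint ranges: [-3.06, 3.06], [-0.37, 2.12], [-1.25, 1.32], [0.18, 2.47], [-1.1, 4.24], [0.23, 1.98], [-2.94, 2.94]. Speed limits (rad/s): [2.57, 2.57, 3.14, 3.14, 3.14, 3.14, 3.14].

## Interface

Orientations are given as [roll, pitch, yaw] about the fixed x, y, z axes, in that order (R = Rz(yaw) Ry(pitch) Rx(roll)).
In Python, from cell import ctrl gives the robot as it stands.
- The arm moves only by the shell command python3 -m handwheel 'ROWS'. ROWS is JSON, a list of rows, each a list of 3 entries, a list of its own where there are three numbers: the turn, a rotation vector about the tool's x, y, z in degrees, then the shift along the tool's x, y, z in m, then the closure, from 0 (fully open) to 1 (shut). A call has 1 to 5 rows; each row shifts and turns the commanded pose from where the row before left it, along the tool's axes as they then stand; what a row does not reach is not made up. A row lasts 1/12 s, in which the tool goes at most 41.7 mm and 7.16 degrees, less where a joint would pass 70% of its speed; a pose out of reach is approached as far as the arm can. A call is refused whole if a number of a shift passes 0.0417 or a number of a turn 7.16, either way. A call with a gripper value outside its range is refused whole. The fingers move at their own pace and stop on an object; the grip force is fixed at half the most. Time passes only in rows, so rows that do not move let the fingers close. It gives the time, the measured TCP pose, the force, the opening and the grip force at its end, in the units of the state.
- ctrl.read_state(): the state, without advancing time (a new reading comes with each control period).
- ctrl.get_image(name): name is "side" or "top"; returns a dict with "pixels" (420x560x3 uint8, red, green, blue), "fx", "fy", "cx", "cy" (pixels), "pose" (4x4, takes a point from camera to world coordinates). Camera axes: x right, y up, looking along -z (the intrinsics and any distortion apply to the point x, -y, -z); pixel columns grow to the right and rows downward; lengths in mm; the calibration is good to about 2 mm. A picture is of the moment at which its call begins. There is no depth.
- ctrl.finish_job(): hands the job in; it is judged then, once.
The state is a dict: "clock": time; "qpos": joint angles; "qd": joint speeds; "tau": joint torques, N m; "eef_pos": TCP position; "tool_rot": TCP orientation; "force": force on the tool from outside, world axes, zero at the start; "torque": the same for the moment, N m; "width": finger opening in mm; "gripper_force": force on a finger pad.
Only numpy, scipy, OpenCV 4.12 (cv2) and the standard library are available. Lean on these libraries where they do the work, as an engineer would, in place of code of your own. Each camera call takes 0.05 s, during which the arm holds its last target. There are 200 camera calls.

## Working session

There is one attempt and no reset: what is moved stays moved. The work goes in short steps, Python scripts to look and compute and a shell command to move; the robot and the scene stay as the last step left them, time stands still between calls to the robot, and variables do not carry over. Pictures are saved under pics/ and viewed, at most 10 in all, crops included, and the job is handed in when it is done.

```bash
mkdir -p pics; ls; python3 - <<'E'
from cell import ctrl
import cv2
s=ctrl.read_state();print({k:s[k] for k in('clock','eef_pos','tool_rot','force','width')})
for n in('top','side'):
    im=ctrl.get_image(n);cv2.imwrite(f'pics/{n}0.png',im['pixels'][:,:,::-1]);print({k:im[k] for k in im if k!='pixels'})
E
```

```text
pics
{'clock': 0.0, 'eef_pos': array([179.30084845, 624.12453573, 230.4164413 ]), 'tool_rot': array([-3.13972290e+00, -4.59527497e-06,  2.86177037e+00]), 'force': array([-0.47485236, -0.01721229,  0.44924248]), 'width': 85.24302769441375}
{'fx': 397.69396803013933, 'fy': 397.69396803013933, 'cx': 276.48398372334816, 'cy': 209.97014018766572, 'pose': array([[-2.13484398e-02,  9.98358580e-01, -5.31449981e-02,
         4.33757708e+02],
       [-9.99771695e-01, -2.12706173e-02,  2.02958966e-03,
         3.92483490e+01],
       [ 8.95831329e-04,  5.31761934e-02,  9.98584743e-01,
         1.06183700e+03],
       [ 0.00000000e+00,  0.00000000e+00,  0.00000000e+00,
         1.00000000e+00]])}
{'fx': 477.20947227237417, 'fy': 477.20947227237417, 'cx': 287.32877573031215, 'cy': 218.13328230762716, 'pose': array([[ 7.84125568e-01,  3.42390141e-01, -5.17606110e-01,
        -1.10407507e+02],
       [-6.20594713e-01,  4.36699351e-01, -6.51272507e-01,
        -7.39710711e+02],
       [ 3.04896665e-03,  8.31903040e-01,  5.54912638e-01,
         7.05780167e+02],
       [ 0.00000000e+00,  0.00000000e+00,  0.00000000e+00,
         1.00000000e+00]])}
```

View pics/top0.png

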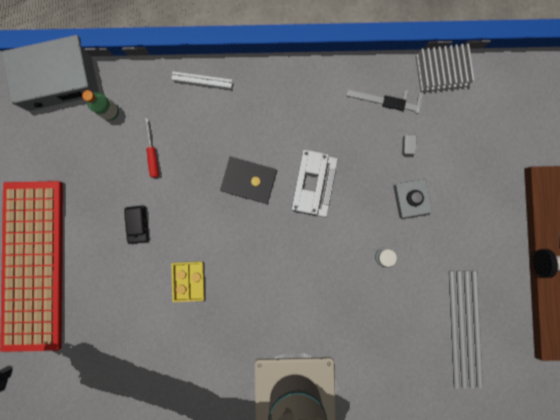

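View pics/side0.png

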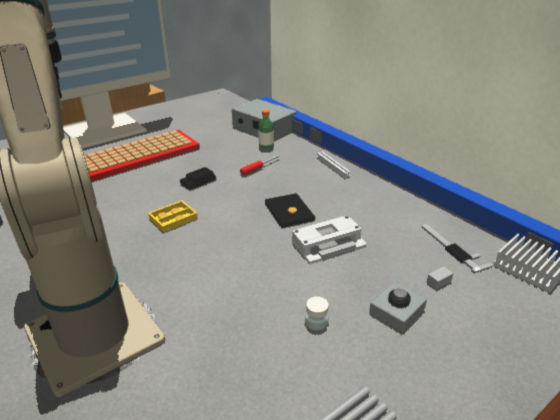

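The top view shows the plate near (249,181), the disc at (256,181), the bridge at (311,183), the stop at (329,186), the button at (416,198), the jar at (388,258) and the block at (409,145). In the side view the arm is out of the way. I'll enlarge the working area.

```bash
python3 - <<'E'
import cv2
a=cv2.imread('pics/top0.png')[145:225,215:345]
cv2.imwrite('pics/c1.png',cv2.resize(a,None,fx=6,fy=6,interpolation=cv2.INTER_CUBIC))
b=cv2.imread('pics/side0.png')[180:335,255:435]
cv2.imwrite('pics/c2.png',cv2.resize(b,None,fx=3.8,fy=3.8,interpolation=cv2.INTER_CUBIC))
E
```

```text
(no output)
```

View pics/c1.png

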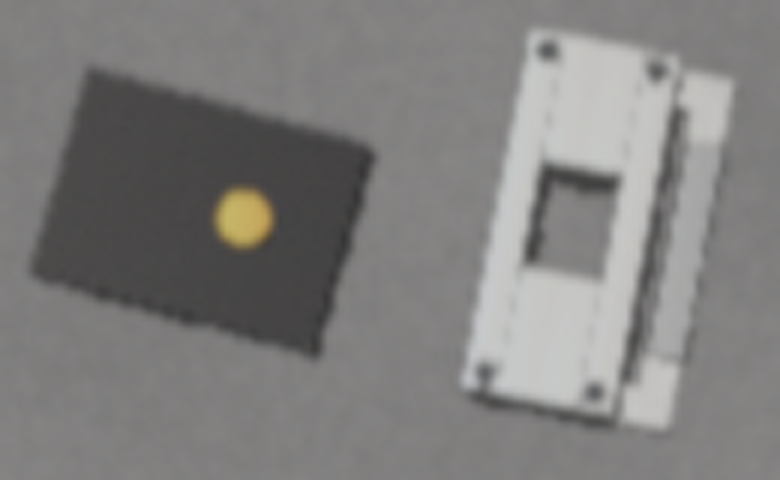

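View pics/c2.png

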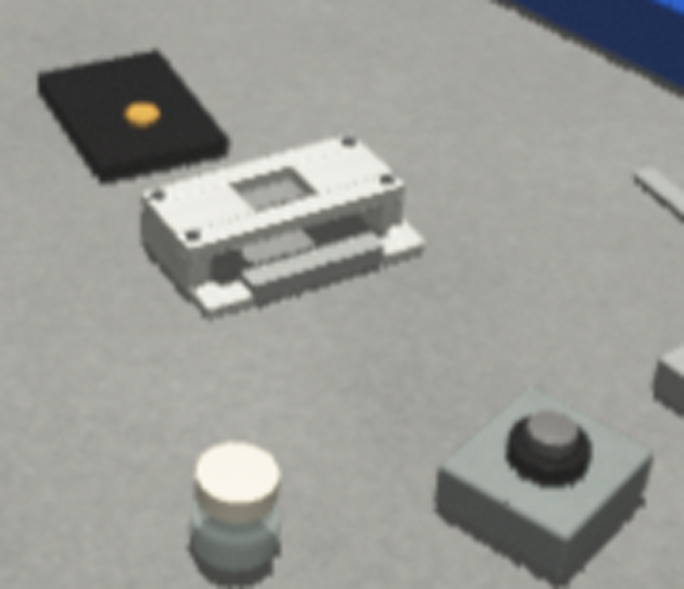

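In the crop, the plate's corners are at (90,68), (375,150), (320,357) and (32,275), and the disc is at (244,218). The bridge top's corners are at (530,28), (680,58), (615,418) and (463,388). In the side crop, the button top is at (553,430).

```bash
cat > h.py <<'E'
import numpy as np, cv2
from cell import ctrl
def w(im,u,v,z):
    d=im['pose'][:3,:3]@np.array([(u-im['cx'])/im['fx'],-(v-im['cy'])/im['fy'],-1]);o=im['pose'][:3,3]
    return o+d*(z-o[2])/d[2]
def px(im,p):
    q=im['pose'][:3,:3].T@(np.array(p)-im['pose'][:3,3]);return im['cx']-im['fx']*q[0]/q[2],im['cy']+im['fy']*q[1]/q[2]
def crop(im,pts,z,ox,oy,k):
    return np.array([w(im,(u+.5)/k-.5+ox,(v+.5)/k-.5+oy,z) for u,v in pts])
def rect(n,P):
    P=P[:,:2];c=P.mean(0);a=(P[1]+P[2]-P[0]-P[3])/2;b=(P[0]+P[1]-P[2]-P[3])/2
    print(n,c.round(1),'len',np.hypot(*a).round(1),np.hypot(*b).round(1),'ang',np.degrees(np.arctan2(a[1],a[0])).round(2),(np.degrees(np.arctan2(b[1],b[0]))-90).round(2))
    return c
E
python3 - <<'E'
from h import *
t=ctrl.get_image('top');s=ctrl.get_image('side')
C=lambda p,z:crop(t,p,z,215,145,6)
rect('plate',C([(90,68),(375,150),(320,357),(32,275)],14))
rect('bridge',C([(530,28),(680,58),(615,418),(463,388)],36))
rect('window',C([(545,165),(620,175),(603,278),(525,265)],36))
print('disc',C([(244,218)],20))
D=lambda p,z:crop(s,p,z,255,180,3.8)
rect('plateS',D([(103,180),(228,145),(156,50),(38,75)],14))
rect('bridgeS',D([(143,190),(190,243),(404,185),(350,138)],36))
print('discS',D([(142,113)],20),'btnS',D([(553,430)],50),'btnT',w(t,416,198,50),'box',D([(535,393),(652,458),(562,528),(438,468)],30).mean(0))
print('jar',D([(238,468)],50),'jarT',w(t,388,258,50))
cv2.imwrite('pics/btn.png',cv2.resize(t['pixels'][125:280,365:445,::-1],None,fx=5,fy=3.8*5/3.8))
E
```

```text
plate [570.7 109.2] len 131.7 95.1 ang -107.26 -106.21
bridge [560.1 -51.1] len 66.5 159.1 ang -102.52 -101.81
window [560.8 -51.6] len 33.4 44.9 ang -99.81 -101.75
disc [[566.99980418  91.40270584  20.        ]]
plateS [567.  105.6] len 94.8 139.6 ang -13.78 -198.15
bridgeS [560.1 -50.8] len 62.8 152.9 ang -101.04 75.62
discS [[565.16349477  90.46271956  20.        ]] btnS [[ 511.92809266 -321.69076679   50.        ]] btnT [ 510.61493612 -319.53185642   50.        ] box [ 509.96884661 -322.45025023   30.        ]
jar [[ 362.12539812 -240.26602184   50.        ]] jarT [ 359.82638863 -242.52695456   50.        ]
```

The two views agree, and the sizes match to about 2 mm:

| Item | World position (mm) | Yaw |
|---|---|---|
| Bridge | (560, -51) | -102° |
| Plate | (571, 109) | -107° |
| Button | (511, -320) | – |

In the bridge frame the plate is at (-159, -23), about 5° off square. First I'll push its near side with both open fingers to centre and square it, then push from the rear. I'll turn the tool to yaw 168° and approach.

```bash
cat >> h.py <<'E'
B=np.array([560.2,-51.0]);A=np.radians(-102);X=np.array([np.cos(A),np.sin(A)]);Y=np.array([-X[1],X[0]])
def tb(p): d=np.array(p)[:2]-B;return (d@X).round(1),(d@Y).round(1)
def go(tx,ty,z,bridge=True):
    s=ctrl.read_state();p=s['eef_pos'];yaw=s['tool_rot'][2]
    t=B+tx*X+ty*Y if bridge else np.array([tx,ty]);d=t-p[:2]
    c,n=np.cos(yaw),np.sin(yaw)
    print('t',round(s['clock'],2),'at',p.round(1),'bridge',tb(p),'yaw',np.degrees(yaw).round(1),'F',s['force'].round(1),'w',round(s['width'],1))
    print(' -> tool shift mm',(d@[c,n]).round(1),(d@[n,-c]).round(1),(p[2]-z).round(1))
E
python3 -m handwheel '[[[0,0,-4],[0,0,0],0],[[0,0,0],[-0.027,-0.028,0.007],0],[[0,0,0],[-0.027,-0.028,0.007],0],[[0,0,0],[-0.027,-0.028,0.007],0],[[0,0,0],[-0.027,-0.028,0.007],0]]'
python3 -m handwheel '[[[0,0,0],[-0.027,-0.028,0.007],0],[[0,0,0],[-0.027,-0.028,0.007],0],[[0,0,0],[-0.027,-0.028,0.007],0],[[0,0,0],[-0.027,-0.028,0.007],0],[[0,0,0],[-0.027,-0.028,0.007],0]]'
python3 -m handwheel '[[[0,0,0],[-0.027,-0.028,0.007],0],[[0,0,0],[-0.027,-0.028,0.007],0],[[0,0,0],[-0.027,-0.028,0.007],0],[[0,0,0],[-0.027,-0.028,0.007],0],[[0,0,0],[0,0,0],0]]'
python3 -c "
from h import *
go(-159,-107,60)"
```

```text
clock: 0.62
eef_pos: [262.3, 491.1, 202.9]
tool_rot: [-3.141, 0.0, 2.932]
force: [0.2, -0.1, 0.3]
width: 85.4
gripper_force: 0.0
clock: 1.03
eef_pos: [365.2, 326.0, 168.1]
tool_rot: [3.141, 0.0, 2.932]
force: [1.2, -0.0, -0.5]
width: 85.5
gripper_force: 0.0
clock: 1.45
eef_pos: [450.8, 186.4, 139.3]
tool_rot: [-3.137, 0.002, 2.919]
force: [-0.1, -0.3, 0.1]
width: 85.4
gripper_force: 0.0
t 1.45 at [450.8 186.4 139.3] bridge (np.float64(-209.5), np.float64(-156.3)) yaw 167.2 F [-0.1 -0.3  0.1] w 85.4
 -> tool shift mm -50.0 -49.8 79.3
```

```bash
python3 -m handwheel '[[[0,0,0],[-0.021,-0.025,0.02],0],[[0,0,0],[-0.021,-0.025,0.02],0],[[0,0,0],[0,0,0.03],0],[[0,0,0],[0,0,0.03],0],[[0,0,0],[0,0,0.015],0]]'
python3 -m handwheel '[[[0,0,0],[0,0,0.015],0],[[0,0,0],[0,0,0.005],0],[[0,0,0],[0,0,0.005],0],[[0,0,0],[0,0,0],0]]'
python3 -c "
from h import *
go(-159,-59,-6)
import cv2
t=ctrl.get_image('top');s=ctrl.get_image('side')
a=t['pixels'][130:230,210:350,::-1];b=s['pixels'][160:260,230:370,::-1]
cv2.imwrite('pics/p1.png',cv2.resize(np.vstack([a,b]),None,fx=3,fy=3,interpolation=cv2.INTER_CUBIC))"
```

```text
clock: 1.87
eef_pos: [476.6, 136.8, 22.7]
tool_rot: [-3.14, -0.003, 2.93]
force: [0.1, 0.7, 0.2]
width: 85.7
gripper_force: 0.0
clock: 2.2
eef_pos: [477.4, 138.0, -0.1]
tool_rot: [-3.141, -0.001, 2.932]
force: [0.7, -0.1, 0.1]
width: 85.5
gripper_force: 0.0
t 2.2 at [ 4.774e+02  1.380e+02 -1.000e-01] bridge (np.float64(-167.7), np.float64(-120.3)) yaw 168.0 F [ 0.7 -0.1  0.1] w 85.5
 -> tool shift mm -61.3 -8.7 5.9
```

View pics/p1.png

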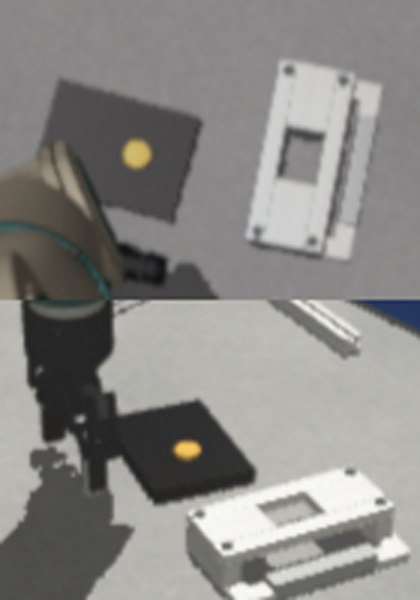

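The picture shows the open gripper beside the plate's near side and clear of it; the disc is in its place. I'll lower the tips to about mid-plate height, then push slowly sideways.

```bash
python3 -m handwheel '[[[0,0,0],[0,-0.008,0.004],0],[[0,0,0],[0,0,0.003],0],[[0,0,0],[-0.008,0,0],0],[[0,0,0],[-0.008,0,0],0],[[0,0,0],[-0.004,0,0],0]]'
python3 -m handwheel '[[[0,0,0],[-0.004,0,0],0],[[0,0,0],[-0.004,0,0],0],[[0,0,0],[-0.004,0,0],0],[[0,0,0],[-0.004,0,0],0],[[0,0,0],[-0.004,0,0],0]]'
python3 -m handwheel '[[[0,0,0],[-0.004,0,0],0],[[0,0,0],[-0.004,0,0],0],[[0,0,0],[-0.004,0,0],0],[[0,0,0],[-0.003,0,0],0],[[0,0,0],[0,0,0],0]]'
python3 -c "
from h import *
go(-159,-59,-6)
import cv2
t=ctrl.get_image('top');s=ctrl.get_image('side')
a=t['pixels'][130:230,210:350,::-1];b=s['pixels'][160:260,230:370,::-1]
cv2.imwrite('pics/p2.png',cv2.resize(np.vstack([a,b]),None,fx=3,fy=3,interpolation=cv2.INTER_CUBIC))"
```

```text
clock: 2.72
eef_pos: [498.5, 126.0, -5.5]
tool_rot: [3.14, 0.002, 2.931]
force: [0.6, -1.3, -0.0]
width: 85.4
gripper_force: 0.0
clock: 3.13
eef_pos: [514.8, 121.6, -6.5]
tool_rot: [-3.14, -0.002, 2.932]
force: [-1.3, -0.7, 1.6]
width: 85.6
gripper_force: 0.7
clock: 3.55
eef_pos: [531.2, 118.7, -6.4]
tool_rot: [3.141, 0.0, 2.931]
force: [-0.5, -0.1, 0.1]
width: 85.6
gripper_force: 0.0
t 3.55 at [531.2 118.7  -6.4] bridge (np.float64(-159.9), np.float64(-63.7)) yaw 167.9 F [-0.5 -0.1  0.1] w 85.6
 -> tool shift mm -4.7 -0.9 -0.4
```

View pics/p2.png

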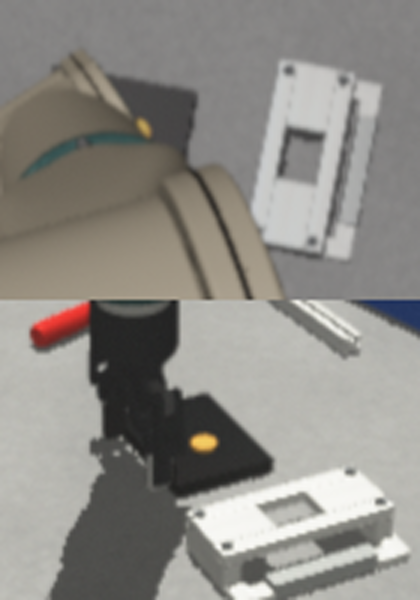

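The plate has moved with the fingers and now looks square; the disc is at (203,442) in the lower image, still in its place. Next I'll back off, rise, go behind the plate and turn 90°.

```bash
python3 -m handwheel '[[[0,0,0],[0.01,0,0],0],[[0,0,0],[0.01,0,0],0],[[0,0,0],[0.0,0,-0.04],0],[[0,0,0],[0,0,-0.04],0],[[0,0,0],[0,0.03,-0.02],0]]'
python3 -m handwheel '[[[0,0,0],[0,0.035,0],0],[[0,0,0],[0,0.035,0],0],[[0,0,0],[-0.03,0,0],0],[[0,0,0],[-0.03,0,0],0],[[0,0,0],[-0.025,0,0],0]]'
python3 -m handwheel '[[[0,0,7],[0,0,0],0],[[0,0,7],[0,0,0],0],[[0,0,7],[0,0,0],0],[[0,0,7],[0,0,0],0],[[0,0,7],[0,0,0],0]]'
python3 -m handwheel '[[[0,0,7],[0,0,0],0],[[0,0,7],[0,0,0],0],[[0,0,7],[0,0,0],0],[[0,0,7],[0,0,0],0],[[0,0,7],[0,0,0],0]]'
python3 -m handwheel '[[[0,0,7],[0,0,0],0.3],[[0,0,7],[0,0,0],0.3],[[0,0,6],[0,0,0],0.3],[[0,0,0],[0,0,0],0.3],[[0,0,0],[0,0,0],0.3]]'
python3 -c "
from h import *
go(-262,0,0)
import cv2
t=ctrl.get_image('top');s=ctrl.get_image('side')
a=t['pixels'][130:230,210:350,::-1];b=s['pixels'][160:260,230:370,::-1]
cv2.imwrite('pics/p3.png',cv2.resize(np.vstack([a,b]),None,fx=3,fy=3,interpolation=cv2.INTER_CUBIC))"
```

```text
clock: 4.07
eef_pos: [515.9, 145.8, 96.0]
tool_rot: [-3.136, -0.001, 2.924]
force: [1.1, -0.6, -1.3]
width: 85.4
gripper_force: 0.0
clock: 4.48
eef_pos: [615.5, 204.0, 93.8]
tool_rot: [-3.141, 0.0, 2.934]
force: [-0.1, -0.1, -0.2]
width: 85.8
gripper_force: 0.0
clock: 4.9
eef_pos: [613.7, 203.2, 93.3]
tool_rot: [-3.14, -0.001, 2.315]
force: [-0.2, -0.3, 0.9]
width: 85.8
gripper_force: 0.0
clock: 5.32
eef_pos: [613.7, 203.3, 93.4]
tool_rot: [-3.14, 0.0, 1.704]
force: [-0.4, -0.2, -0.1]
width: 85.6
gripper_force: 0.0
clock: 5.73
eef_pos: [613.8, 203.4, 93.3]
tool_rot: [-3.14, 0.001, 1.364]
force: [1.0, 0.7, -0.3]
width: 59.9
gripper_force: 0.0
t 5.73 at [613.8 203.4  93.3] bridge (np.float64(-260.0), np.float64(-0.5)) yaw 78.2 F [ 1.   0.7 -0.3] w 59.9
 -> tool shift mm 2.0 0.5 93.3
```

View pics/p3.png

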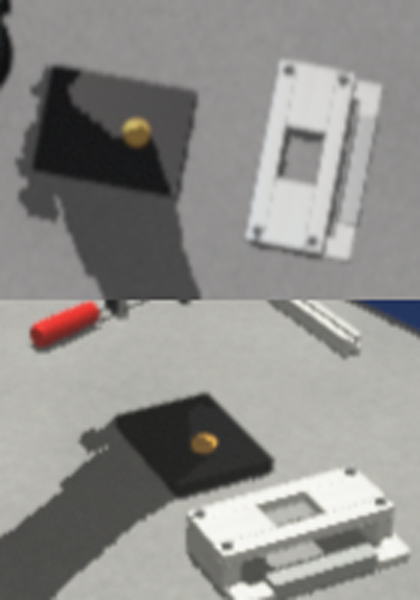

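The plate's corners in the top crop are at (50,67), (197,93), (172,197) and (33,168), and the disc is at (136,132). The arm is clear of it.

```bash
python3 -c "
from h import *
t=ctrl.get_image('top')
C=lambda p,z:crop(t,p,z,210,130,3)
c=rect('plate',C([(50,67),(197,93),(172,197),(33,168)],14));print(tb(c),'disc',tb(C([(136,132)],20)[0]))
g=t['pixels'][130:230,210:350];hsv=cv2.cvtColor(g,cv2.COLOR_RGB2HSV);m=cv2.inRange(hsv,(8,110,60),(35,255,255))
v,u=np.nonzero(m);print(len(u),tb(w(t,u.mean()+210,v.mean()+130,20)))
"
```

```text
plate [588.3 112.3] len 128.8 93.0 ang -102.16 -102.52
(np.float64(-165.6), np.float64(-6.5)) disc (np.float64(-145.0), np.float64(-4.2))
68 (np.float64(-144.7), np.float64(-5.1))
```

The plate is at (-165, -5.5) in the bridge frame, square within 1°. I'll descend behind it and push slowly with a slight +y drift.

```bash
python3 -m handwheel '[[[0,0,0],[0,-0.005,0.03],0.3],[[0,0,0],[0,0,0.03],0.3],[[0,0,0],[0,0,0.02],0.3],[[0,0,0],[0,0,0.008],0.3],[[0,0,0],[0,0,0.005],0.3]]'
python3 -m handwheel '[[[0,0,0],[-0.005,0,0],0.3],[[0,0,0],[-0.004,0,0],0.3],[[0,0,0],[-0.004,0,0],0.3],[[0,0,0],[-0.004,0,0],0.3],[[0,0,0],[-0.004,0,0],0.3]]'
python3 -m handwheel '[[[0,0,0],[-0.004,0,0],0.3],[[0,0,0],[-0.004,0,0],0.3],[[0,0,0],[-0.004,0,0],0.3],[[0,0,0],[-0.004,0,0],0.3],[[0,0,0],[-0.004,0,0],0.3]]'
python3 -c "
from h import *
go(-95,0,0)
t=ctrl.get_image('top')
g=t['pixels'][130:230,210:350];hsv=cv2.cvtColor(g,cv2.COLOR_RGB2HSV);m=cv2.inRange(hsv,(8,110,60),(35,255,255))
v,u=np.nonzero(m);print(len(u),tb(w(t,u.mean()+210,v.mean()+130,20)))
"
```

```text
clock: 6.3
eef_pos: [608.8, 203.6, -0.8]
tool_rot: [-3.139, 0.001, 1.361]
force: [-0.4, 0.1, 0.5]
width: 59.5
gripper_force: 0.0
clock: 6.72
eef_pos: [606.0, 183.3, 1.7]
tool_rot: [3.141, -0.001, 1.36]
force: [0.2, 2.0, 0.8]
width: 59.6
gripper_force: 1.0
clock: 7.13
eef_pos: [601.0, 163.8, 0.7]
tool_rot: [-3.141, -0.0, 1.361]
force: [-0.1, 2.9, 1.7]
width: 59.9
gripper_force: 1.0
t 7.13 at [601.  163.8   0.7] bridge (np.float64(-218.6), np.float64(-4.7)) yaw 78.0 F [-0.1  2.9  1.7] w 59.9
 -> tool shift mm -123.6 4.8 0.7
67 (np.float64(-123.6), np.float64(-6.3))
```

Contact is good and the disc is following. I'll carry on.

```bash
for_=1
python3 -m handwheel '[[[0,0,0],[-0.005,0.0003,0],0.3],[[0,0,0],[-0.005,0.0003,0],0.3],[[0,0,0],[-0.005,0.0003,0],0.3],[[0,0,0],[-0.005,0.0003,0],0.3],[[0,0,0],[-0.005,0.0003,0],0.3]]'
python3 -m handwheel '[[[0,0,0],[-0.005,0.0003,0],0.3],[[0,0,0],[-0.005,0.0003,0],0.3],[[0,0,0],[-0.005,0.0003,0],0.3],[[0,0,0],[-0.005,0.0003,0],0.3],[[0,0,0],[-0.005,0.0003,0],0.3]]'
python3 -m handwheel '[[[0,0,0],[-0.005,0.0003,0],0.3],[[0,0,0],[-0.005,0.0003,0],0.3],[[0,0,0],[-0.005,0.0003,0],0.3],[[0,0,0],[-0.005,0.0003,0],0.3],[[0,0,0],[-0.005,0.0003,0],0.3]]'
python3 -m handwheel '[[[0,0,0],[-0.005,0.0003,0],0.3],[[0,0,0],[-0.005,0.0003,0],0.3],[[0,0,0],[-0.005,0.0003,0],0.3],[[0,0,0],[-0.003,0,0],0.3],[[0,0,0],[-0.002,0,0],0.3]]'
cat > look.py <<'E'
from h import *
import sys
go(-95,0,0)
t=ctrl.get_image('top')
g=t['pixels'][130:230,210:350];hsv=cv2.cvtColor(g,cv2.COLOR_RGB2HSV);m=cv2.inRange(hsv,(8,110,60),(35,255,255))
v,u=np.nonzero(m);print(len(u),tb(w(t,u.mean()+210,v.mean()+130,20)) if len(u) else '')
s=ctrl.get_image('side')
a=g[...,::-1];b=s['pixels'][160:260,230:370,::-1]
cv2.imwrite('pics/%s.png'%sys.argv[1],cv2.resize(np.vstack([a,b]),None,fx=3,fy=3,interpolation=cv2.INTER_CUBIC))
E
python3 look.py p4
```

```text
clock: 7.6
eef_pos: [597.0, 138.4, 0.5]
tool_rot: [-3.141, 0.001, 1.361]
force: [0.7, 2.0, 1.2]
width: 60.2
gripper_force: 0.9
clock: 8.02
eef_pos: [593.3, 113.8, 0.5]
tool_rot: [-3.141, 0.001, 1.361]
force: [0.6, 1.8, 0.3]
width: 59.4
gripper_force: 0.8
clock: 8.43
eef_pos: [589.6, 89.0, 0.5]
tool_rot: [-3.141, 0.001, 1.361]
force: [-0.1, 1.2, -1.0]
width: 59.9
gripper_force: 0.7
clock: 8.85
eef_pos: [586.3, 69.0, 0.5]
tool_rot: [-3.141, 0.001, 1.36]
force: [0.1, 1.0, 0.4]
width: 60.0
gripper_force: 0.5
t 8.85 at [5.863e+02 6.900e+01 5.000e-01] bridge (np.float64(-122.8), np.float64(0.6)) yaw 77.9 F [0.1 1.  0.4] w 60.0
 -> tool shift mm -27.8 -0.6 0.5
10 (np.float64(-36.7), np.float64(0.7))
```

View pics/p4.png

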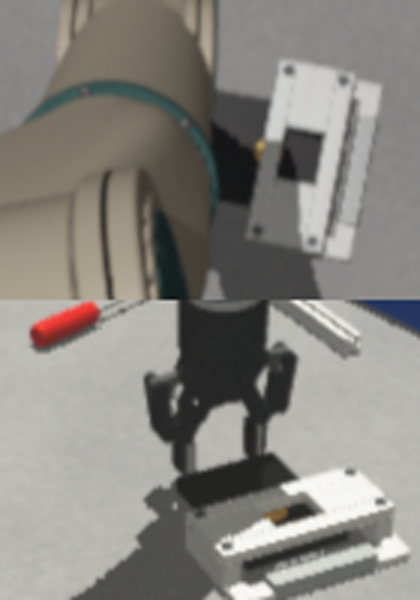

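The plate is now under the bridge, its front below the window; the disc shows at the window's entrance edge, at (262,150) in the top crop. About 28 mm are left, so I'll slow down and watch the force.

```bash
python3 -m handwheel '[[[0,0,0],[-0.004,0,0],0.3],[[0,0,0],[-0.004,0,0],0.3],[[0,0,0],[-0.004,0,0],0.3],[[0,0,0],[-0.004,0,0],0.3],[[0,0,0],[-0.003,0,0],0.3]]'
python3 -m handwheel '[[[0,0,0],[-0.002,0,0],0.3],[[0,0,0],[-0.002,0,0],0.3],[[0,0,0],[-0.001,0,0],0.3],[[0,0,0],[-0.001,0,0],0.3]]'
python3 -m handwheel '[[[0,0,0],[-0.001,0,0],0.3],[[0,0,0],[-0.001,0,0],0.3]]'
python3 look.py p5
```

```text
clock: 9.37
eef_pos: [582.4, 50.6, 0.6]
tool_rot: [-3.141, 0.001, 1.36]
force: [-0.2, 1.1, -0.4]
width: 59.5
gripper_force: 0.5
clock: 9.7
eef_pos: [581.3, 45.4, 0.6]
tool_rot: [-3.141, 0.0, 1.361]
force: [0.1, 0.7, -0.6]
width: 59.6
gripper_force: 0.5
clock: 9.87
eef_pos: [580.8, 43.6, 0.6]
tool_rot: [-3.141, 0.0, 1.361]
force: [0.7, 1.5, -0.0]
width: 60.0
gripper_force: 0.5
t 9.87 at [580.8  43.6   0.6] bridge (np.float64(-96.8), np.float64(0.5)) yaw 78.0 F [ 0.7  1.5 -0. ] w 60.0
 -> tool shift mm -1.8 -0.5 0.6
72 (np.float64(-2.4), np.float64(0.5))
```

Not at the stop yet. I'll go on in 1 mm steps.

```bash
python3 -m handwheel '[[[0,0,0],[-0.001,0,0],0.3],[[0,0,0],[-0.001,0,0],0.3]]'
python3 -m handwheel '[[[0,0,0],[-0.001,0,0],0.3],[[0,0,0],[0,0,0],0.3]]'
python3 look.py p6
```

```text
clock: 10.13
eef_pos: [580.9, 42.6, 0.6]
tool_rot: [-3.141, -0.001, 1.361]
force: [0.0, 4.2, -0.2]
width: 59.7
gripper_force: 2.4
clock: 10.3
eef_pos: [581.0, 42.5, 0.7]
tool_rot: [3.141, -0.002, 1.361]
force: [0.5, 4.8, -0.5]
width: 60.0
gripper_force: 2.6
t 10.3 at [581.   42.5   0.7] bridge (np.float64(-95.8), np.float64(0.9)) yaw 78.0 F [ 0.5  4.8 -0.5] w 60.0
 -> tool shift mm -0.8 -0.9 0.7
69 (np.float64(-1.1), np.float64(0.7))
```

The force is rising and the TCP has stalled at -95.8, so the plate is on the stop. I'll press a little more to square it, then back off and rise.

```bash
python3 -m handwheel '[[[0,0,0],[-0.001,0,0],0.3],[[0,0,0],[-0.001,0,0],0.3],[[0,0,0],[0,0,0],0.3],[[0,0,0],[0,0,0],0.3]]'
python3 -m handwheel '[[[0,0,0],[0.004,0,0],0.3],[[0,0,0],[0.01,0,0],0.3],[[0,0,0],[0.02,0,0],0.3],[[0,0,0],[0.02,0,-0.02],0.3],[[0,0,0],[0,0,-0.04],0.3]]'
python3 -m handwheel '[[[0,0,0],[0,0,-0.04],1],[[0,0,0],[0,0,-0.04],1],[[0,0,0],[0.03,0,-0.02],1],[[0,0,0],[0.03,0,0],1],[[0,0,0],[0.03,0,0],1]]'
python3 look.py p7
python3 -c "
from h import *
go(511,-320.5,120,False)
t=ctrl.get_image('top');cv2.imwrite('pics/p8.png',cv2.resize(t['pixels'][140:220,250:345,::-1],None,fx=6,fy=6,interpolation=cv2.INTER_CUBIC))"
```

```text
clock: 10.73
eef_pos: [581.2, 42.3, 0.9]
tool_rot: [3.141, -0.004, 1.362]
force: [2.2, 7.3, -0.8]
width: 59.6
gripper_force: 4.2
clock: 11.15
eef_pos: [588.0, 96.6, 57.1]
tool_rot: [-3.132, 0.001, 1.366]
force: [-0.2, 1.5, -0.4]
width: 59.9
gripper_force: 0.0
clock: 11.57
eef_pos: [611.3, 180.0, 163.1]
tool_rot: [3.139, -0.001, 1.359]
force: [1.0, -0.1, -1.2]
width: 0.7
gripper_force: 0.0
t 11.57 at [611.3 180.  163.1] bridge (np.float64(-236.6), np.float64(2.0)) yaw 77.9 F [ 1.  -0.1 -1.2] w 0.7
 -> tool shift mm -141.6 -1.6 163.1
73 (np.float64(-0.7), np.float64(0.2))
t 11.67 at [609.9 187.2 160.8] bridge (np.float64(-243.3), np.float64(-0.9)) yaw 78.4 F [ 0.   0.7 -1.3] w 0.1
 -> tool shift mm -517.2 4.9 40.8
```

View pics/p8.png

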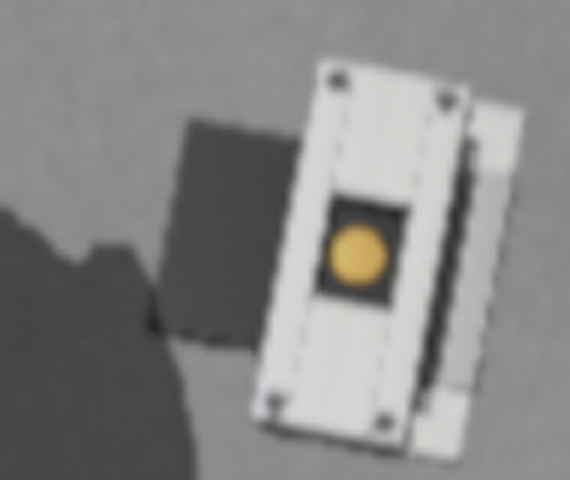

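The disc at (358,255) is whole and central in the window, and the plate's rear edge is parallel to the bridge. Next is the button, with the fingers shut, crossing over at z = 160.

```bash
python3 -m handwheel '[[[0,0,0],[-0.04,0,0],1],[[0,0,0],[-0.04,0,0],1],[[0,0,0],[-0.04,0,0],1],[[0,0,0],[-0.04,0,0],1],[[0,0,0],[-0.04,0,0],1]]'
python3 -m handwheel '[[[0,0,0],[-0.04,0,0],1],[[0,0,0],[-0.04,0,0],1],[[0,0,0],[-0.04,0,0],1],[[0,0,0],[-0.04,0,0],1],[[0,0,0],[-0.04,0,0],1]]'
python3 -m handwheel '[[[0,0,0],[-0.035,0,0],1],[[0,0,0],[-0.03,0,0],1],[[0,0,0],[-0.02,0,0],1],[[0,0,0],[0,0,0],1]]'
python3 -c "
from h import *
go(511,-320.5,60,False)"
```

```text
clock: 12.13
eef_pos: [566.7, -19.4, 160.4]
tool_rot: [-3.14, 0.002, 1.359]
force: [0.3, -0.2, -0.5]
width: 0.2
gripper_force: 0.0
clock: 12.55
eef_pos: [524.4, -214.8, 160.6]
tool_rot: [-3.139, 0.002, 1.359]
force: [0.5, -0.2, 1.0]
width: 0.2
gripper_force: 0.0
clock: 12.88
eef_pos: [504.8, -302.7, 160.7]
tool_rot: [-3.14, 0.006, 1.351]
force: [0.6, -0.3, 0.2]
width: -0.4
gripper_force: 0.0
t 12.88 at [ 504.8 -302.7  160.7] bridge (np.float64(257.7), np.float64(-1.8)) yaw 77.4 F [ 0.6 -0.3  0.2] w -0.4
 -> tool shift mm -16.0 9.9 100.7
```

```bash
python3 -m handwheel '[[[0,0,0],[-0.016,0.01,0.02],1],[[0,0,0],[0,0,0.03],1],[[0,0,0],[0,0,0.03],1],[[0,0,0],[0,0,0.02],1],[[0,0,0],[0,0,0],1]]'
python3 -c "
from h import *
go(511,-320.5,50,False)
t=ctrl.get_image('top');s=ctrl.get_image('side')
cv2.imwrite('pics/p9.png',cv2.resize(s['pixels'][230:340,340:450,::-1],None,fx=5,fy=5,interpolation=cv2.INTER_CUBIC))"
```

```text
clock: 13.3
eef_pos: [511.2, -311.0, 56.4]
tool_rot: [-3.132, -0.002, 1.36]
force: [0.1, 0.8, -0.5]
width: 0.1
gripper_force: 0.0
t 13.3 at [ 511.2 -311.    56.4] bridge (np.float64(264.4), np.float64(6.2)) yaw 77.9 F [ 0.1  0.8 -0.5] w 0.1
 -> tool shift mm -9.4 1.8 6.4
```

View pics/p9.png

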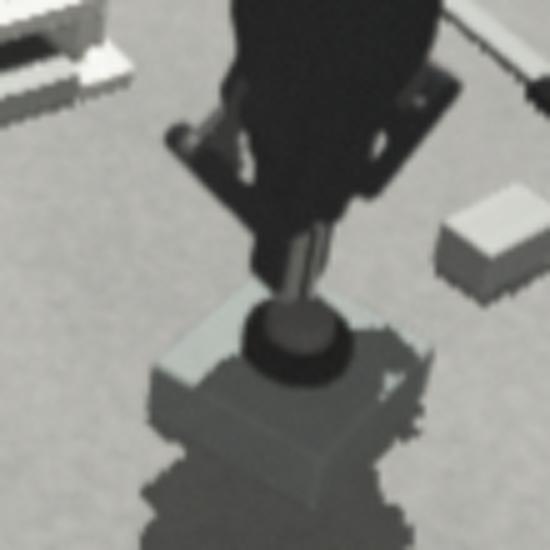

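The shut fingers are just above the button, about 9 mm behind its centre, at (300,295) against (300,330). I'll shift onto the centre and press until the force shows full travel.

```bash
python3 -m handwheel '[[[0,0,0],[-0.009,0.001,0],1],[[0,0,0],[0,0,0.003],1],[[0,0,0],[0,0,0.003],1],[[0,0,0],[0,0,0.002],1],[[0,0,0],[0,0,0],1]]'
python3 -m handwheel '[[[0,0,0],[0,0,0.002],1],[[0,0,0],[0,0,0.002],1],[[0,0,0],[0,0,0],1]]'
python3 -c "
from h import *
go(511,-320.5,44,False)"
```

```text
clock: 13.82
eef_pos: [514.3, -321.5, 52.8]
tool_rot: [-3.141, 0.0, 1.361]
force: [0.5, -0.3, -0.6]
width: -0.1
gripper_force: 0.0
clock: 14.07
eef_pos: [514.5, -321.6, 48.7]
tool_rot: [-3.141, 0.0, 1.361]
force: [-0.7, -0.3, 4.6]
width: -0.1
gripper_force: 1.6
t 14.07 at [ 514.5 -321.6   48.7] bridge (np.float64(274.2), np.float64(11.6)) yaw 78.0 F [-0.7 -0.3  4.6] w -0.1
 -> tool shift mm 0.3 -3.7 4.7
```

```bash
python3 -m handwheel '[[[0,0,0],[0,0,0.002],1],[[0,0,0],[0,0,0],1]]'
python3 -m handwheel '[[[0,0,0],[0,0,0.002],1],[[0,0,0],[0,0,0],1],[[0,0,0],[0,0,0],1]]'
```

```text
clock: 14.23
eef_pos: [514.6, -321.6, 46.8]
tool_rot: [-3.141, 0.0, 1.361]
force: [-0.0, 0.2, 3.8]
width: -0.3
gripper_force: 2.2
clock: 14.48
eef_pos: [514.6, -321.6, 46.0]
tool_rot: [-3.141, 0.0, 1.361]
force: [-2.8, 2.2, 11.8]
width: -0.0
gripper_force: 6.2
```

The force of 11.8 N and the stall show the button is at its end of travel. I'll release, rise and check.

```bash
python3 -m handwheel '[[[0,0,0],[0,0,-0.005],1],[[0,0,0],[0,0,-0.01],1],[[0,0,0],[0,0,-0.03],1],[[0,0,0],[0,0,-0.04],1],[[0,0,0],[0,0,-0.04],1]]'
python3 -m handwheel '[[[0,0,0],[0,0,0],1],[[0,0,0],[0,0,0],1],[[0,0,0],[0,0,0],1]]'
python3 look.py p10
```

```text
clock: 14.9
eef_pos: [513.4, -321.2, 170.4]
tool_rot: [-3.138, -0.0, 1.361]
force: [1.5, 0.4, 0.8]
width: 0.1
gripper_force: 0.0
clock: 15.15
eef_pos: [514.1, -321.3, 169.7]
tool_rot: [-3.141, 0.0, 1.361]
force: [0.5, 0.4, -1.3]
width: 0.1
gripper_force: 0.0
t 15.15 at [ 514.1 -321.3  169.7] bridge (np.float64(274.0), np.float64(11.1)) yaw 78.0 F [ 0.5  0.4 -1.3] w 0.1
 -> tool shift mm 369.0 -11.3 169.7
74 (np.float64(-0.6), np.float64(0.2))
```

```bash
python3 -c "
from cell import ctrl
print(ctrl.finish_job())"
```

```text
the job is handed in; nothing more can be done
None
```

I handed the job in with the plate square against the stop, the disc within about 1 mm of the window's centre, and the start button pressed to its end of travel and let go; the hand-in returned no verdict.

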